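Hold the check plate in the reader's slot

TASK

Take the grey dust cap off the slot on top of the white bench reader and put it in the steel tray. Then take the flat check plate (not the round stirring rod) from its stand and lower its metal blade straight into the slot, without forcing it, until the dark line around the blade is about level with the top of the slot. Finish while still holding the plate there, still and upright: nothing else carries it and it would fall through if let go; leave the rod, the beaker and the bottle alone.

Things in the scene. Friction and masses are not known exactly. Their poses are not given: they have to be found in the camera images.
- slot (a point): Centre of the slot's mouth in the reader's flat top. The slot is a plain rectangle, 12 mm along x, 32 mm along y, with a 1.5 mm chamfer at the mouth, through the 15 mm thick top into an open chamber (60 x 60 mm, centred below it) whose floor is 104 mm under the mouth: nothing there supports the plate at the wanted depth. z is up.
- cap_grip (a point): Loose grey dust cap over the slot: flange 36 x 56 x 6 mm, on it an upright grip rib 12 mm thick (x), 44 mm long (y), 35 mm high; below, a tongue 8 x 26 x 4 mm dips loosely into the slot. This point is in the rib's middle, 28 mm above the flange's underside, 32 mm above the tongue's. At the start its x, y run nearly as the slot's. About 50 g.
- cap: The same dust cap; origin at the centre of the flange's underside, z up.
- tray: Open steel tray, outside 150 mm (x) x 130 mm (y), 30 mm high, walls and floor 4 mm; origin at the centre of its underside. Fixed, empty, placed and turned differently each time.
- plate_grip (a point): Flat check plate, upright in a stand, foot 10 mm above the table. A straight bar 10 mm thick (x), 110 mm high: a bare metal blade 30 mm wide (y) and 60 mm high with a dark line round it 35 mm above the foot, then a black grip 24 mm wide, 50 mm high. This point: middle of the grip, 85 mm above the foot, 50 mm above the line. Same when turned half round. About 80 g.
- plate_line (a point): Centre of the check plate at the height of the dark line, 35 mm above the foot, 50 mm below the middle of the black grip; axes as plate_grip, z up along the plate.
- plate: The same check plate; origin at the middle of its foot, x its thickness, y its width, z up.
- stand_plate: White stand of the check plate, 60 x 60 x 40 mm, socket 30 mm deep with 3 mm play, fixed; origin at the centre of its underside. It may have changed places with the rod's stand.
- reader: White bench reader, 200 (x) x 170 (y) x 110 mm high, fixed, with dark blue bands; origin at the centre of its underside. The slot lies 40 mm from it towards -x; on the +x half of the top a dark blue display panel stands 8 mm proud, from 63 mm beyond the slot's centre. Placed and turned (up to 20 degrees) differently each time.
- rod: Round steel stirring rod, bystander: 10 mm thick, 103 mm high, with a disc head 36 mm across, upright in a like white stand; origin at its foot. Leave it.
- beaker: Empty glass beaker, bystander, 66 mm across and 85 mm high; origin under its centre. Leave it.
- bottle: White capped sample bottle, bystander, 60 mm across and 130 mm high; origin under its centre. Leave it.
There are look-alikes about, which are no part of the job. Leave any red or yellow look-alike of the cap alone.

How it is judged:
By the outcome, as a careful person would: the job done as asked, in the order asked, and still so for the second after the job is handed in, while the arm keeps its last pose, push and grip.
It also fails if it takes over 61 s, if anything falls off the work surface, if the arm or the gripper's body presses on something with over 40 N, if the wrist force passes 120 N, or if a joint passes its speed limit or range.

ROBOT

A 6-joint arm with a two-finger parallel gripper is mounted at the origin on the work surface. World frame = base frame: x ahead of the robot, y to its left, z up, the work surface at z = 0. Lengths are in m, angles in rad, forces in N, time in s.
With the tool pointing down it reaches from about 0.35 to 0.725 m from the base axis. Payload 4.3 kg.
Tool frame: the origin (TCP) lies at the very end of the fingers, on their centre line; the grasp point (between the pads) lies ctrl.grip_depth behind it (ctrl.grip_depth is the distance from the TCP to the grasp point, in m); z points along the fingers, y is the direction in which the jaws open and shut (so a half turn about z gives the same grasp; the last joint's range is limited). The gripper opens to 85 mm and grips with 20 to 120 N. Pads are 22 mm wide; open, the fingers measure 114 mm over their backs; the gripper's body (76 mm by 85 mm) begins 54 mm behind the grasp point. The pads swing forward as they close: fully open they stand 13 mm farther back than shut.
Start: joints at [1.227, 0.377, 0.081, 1.274, 0, 1.46], TCP at [0.133, 0.559, 0.231] pointing down, gripper open.
Joint ranges: [-2.72, 2.72], [-0.84, 1.66], [-1.02, 1.22], [-1.77, 2.12], [-1.37, 1.28], [-3.14, 3.14]. Speed limits (rad/s): [2.57, 2.57, 3.14, 3.14, 3.14, 3.14].

INTERFACE

Orientations are given as [roll, pitch, yaw] about the fixed x, y, z axes, in that order (R = Rz(yaw) Ry(pitch) Rx(roll)).
In Python, from workcell import ctrl gives the robot as it stands.
- The arm moves only by the tool servo_tool, never from a script. Its argument "rows" is a list of rows, each a list of 3 entries, a list of its own where there are three numbers: the shift along the tool's x, y, z in mm, then the turn, a rotation vector about the tool's x, y, z in rad, then the opening, from 0 (shut) to 1 (fully open). In form: [[[dx, dy, dz], [rx, ry, rz], claw], ...]. A call has 1 to 5 rows; each row is the pose to reach, as a shift and turn from the pose commanded when the call began, along the tool's axes at that moment; what a row does not reach only later rows make up. A row lasts 1/8 s, in which the tool goes at most 62.5 mm and 10.7 degrees, less where a joint would pass 70% of its speed; a pose out of reach is approached as far as the arm can. A call with a gripper value outside its range is refused whole. The fingers move at their own pace and stop on an object; "force" is the grip in N (left out, the last holds). Time passes only in rows, so rows that repeat a pose let the fingers close. It gives the time, the measured TCP pose, the force and the opening at its end, in the units of the state.
- ctrl.get_state(): the state, without advancing time (a new reading comes with each control period).
- ctrl.camera(name): name is "scene" or "top"; returns (picture, depth): 400x640x3 uint8, red, green, blue; 400x640 float32, m along the optical axis (not along the pixel's ray), 0 where there is no reading.
- ctrl.get_calibration(name): a dict with "mtx" (3x3 intrinsics, pixels), "R" (3x3) and "t" (3): a world point X has camera coordinates R X + t. Camera axes: x right, y down, z forward; pixel columns grow to the right and rows downward; lengths in m; the calibration is good to about 2 mm. A picture is of the moment at which its call begins. get_calibration takes no time and is no camera call.
- ctrl.job_done(): hands the job in, once; it reports no verdict.
The state is a dict: "t": time; "q": joint angles; "dq": joint speeds; "tau": joint torques, N m; "tcp_pos": TCP position; "ee_rot": TCP orientation; "contact_force": force on the tool from outside, world axes, zero at the start; "wrist_torque": the same for the moment, N m; "grip_width": finger opening in m.
Only numpy, scipy, OpenCV 4.12 (cv2) and the standard library are available. Lean on these libraries where they do the work, as an engineer would, in place of code of your own. Each camera call takes 0.05 s, during which the arm holds its last target.

## Working session

There is one attempt and no reset: what is moved stays moved. The work goes in short steps, Python scripts to look and compute and a tool call to move; the robot and the scene stay as the last step left them, time stands still between calls to the robot, and variables do not carry over. Pictures are saved under pics/ and viewed, and the job is handed in when it is done.

Besides the shell and the picture viewer there is one more tool, called after "Emit:" as name(argument=value, ...), one argument or row to a line, values as JSON. servo_tool: Moves the arm, as the interface text tells. Its arguments: {"type":"object","properties":{"rows":{"type":"array"},"force":{"type":"number"}},"required":["rows"]}

```bash
ls; mkdir -p pics
python3 - <<'E'
from workcell import ctrl
import cv2,numpy as np
print(ctrl.get_state(), ctrl.grip_depth)
for n in("scene","top"):
    im,d=ctrl.camera(n); cv2.imwrite(f"pics/{n}0.png",im[:,:,::-1]); np.savez(f"{n}0.npz",im=im,d=d)
    c=ctrl.get_calibration(n);print(n,c)
E
```

```text
pics
{'t': 0.0, 'q': array([ 1.22672282e+00,  3.78042592e-01,  7.96416108e-02,  1.27437615e+00,
       -2.64858182e-05,  1.46053185e+00]), 'dq': array([ 6.70952125e-04, -7.27390903e-04, -6.13792156e-04, -8.38586798e-05,
        8.70756431e-04, -5.80880163e-04]), 'tau': array([ 1.40861299e-03, -4.63603663e+01,  2.69874877e+01,  2.08237628e-02,
        1.01005276e-05,  1.06417897e-05]), 'tcp_pos': array([0.13298418, 0.55875416, 0.23037862]), 'ee_rot': array([-3.13962096e+00, -1.91644891e-04,  2.90778347e+00]), 'contact_force': array([-0.33386534,  0.74850894, -0.1336115 ]), 'wrist_torque': array([-0.01152171, -0.0698309 , -0.09609737]), 'grip_width': 0.08521301506693861} 0.0187
scene {'mtx': array([[417.51525746,   0.        , 320.22803729],
       [  0.        , 417.51525746, 200.26640677],
       [  0.        ,   0.        ,   1.        ]]), 'R': array([[ 0.64597573,  0.76325875, -0.01230585],
       [ 0.42374385, -0.37194665, -0.82589154],
       [-0.63494606,  0.52829136, -0.56369471]]), 't': array([-0.35907936, -0.14609727,  1.35253308])}
top {'mtx': array([[401.32025427,   0.        , 317.24496558],
       [  0.        , 401.32025427, 198.44200539],
       [  0.        ,   0.        ,   1.        ]]), 'R': array([[-0.00722928, -0.99989596, -0.0124824 ],
       [-0.99668878,  0.00821595, -0.08089477],
       [ 0.08098891,  0.01185626, -0.99664448]]), 't': array([-0.00160497,  0.53838571,  1.24202197])}
```

View pics/scene0.png

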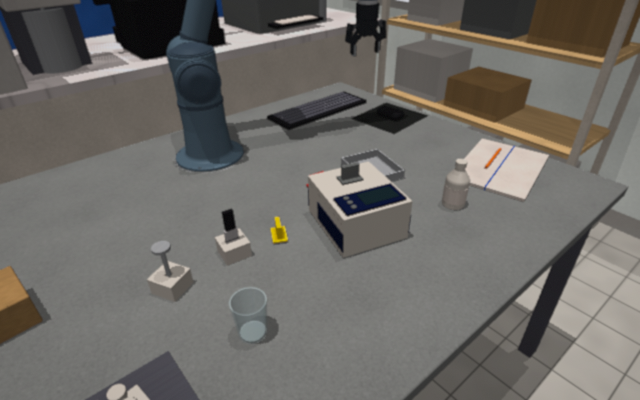

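View pics/top0.png

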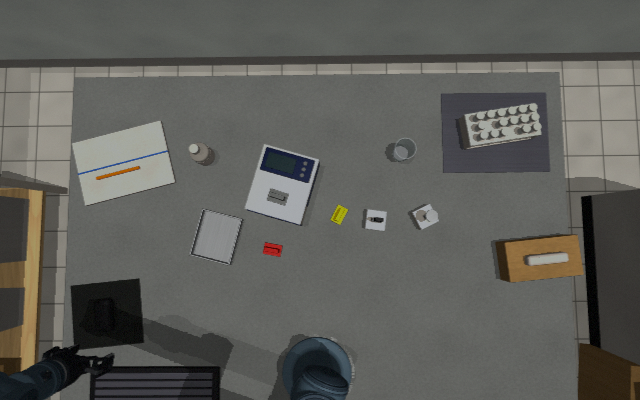

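The top view shows the reader at (284,185) with the grey cap at (277,196), and the empty tray at (217,236). The flat black-gripped plate is at (376,219) and the disc-headed rod at (426,216). The grey cap and the flat plate fit the description. The red (273,249) and yellow (339,214) pieces are look-alikes. I'll confirm with an enlarged crop and measure.

```bash
cat > h.py <<'E'
import numpy as np,cv2
from workcell import ctrl
def cloud(name,d):
    c=ctrl.get_calibration(name);K=c['mtx'];v,u=np.mgrid[:400,:640]
    P=np.stack([(u-K[0,2])/K[0,0]*d,(v-K[1,2])/K[1,1]*d,d],-1)
    W=(P-c['t'])@c['R']; W[d<=0]=np.nan
    return W
def proj(name,X):
    c=ctrl.get_calibration(name);p=(c['R']@np.array(X).T).T+c['t'];p=p@c['mtx'].T;return p[...,:2]/p[...,2:]
def rect(pts):
    r=cv2.minAreaRect((pts[:,:2]*1000).astype(np.float32));return r
E
python3 - <<'E'
from h import *
t=np.load('top0.npz');s=np.load('scene0.npz')
a=cv2.resize(t['im'][130:280,180:460],(800,428),interpolation=cv2.INTER_CUBIC)
cv2.imwrite('pics/topz.png',a[:,:,::-1])
a=cv2.resize(s['im'][140:310,130:430],(800,453),interpolation=cv2.INTER_CUBIC)
cv2.imwrite('pics/scz.png',a[:,:,::-1])
W=cloud('top',t['d']);Z=W[...,2]
def box(n,u0,u1,v0,v1,z0,z1):
    w=W[v0:v1,u0:u1].reshape(-1,3);m=(w[:,2]>z0)&(w[:,2]<z1);w=w[m]
    print(n,len(w),w.mean(0).round(4),rect(w) if len(w)>3 else '', 'zmed',np.median(w[:,2]).round(4))
print('table',np.nanmedian(Z[260:280,380:420]))
box('readertop',235,330,135,230,.105,.114)
box('reader',235,330,135,230,.09,.125)
box('panel',235,330,135,230,.1155,.122)
box('cap rib',260,295,180,210,.13,.16)
box('cap all',260,295,180,210,.113,.16)
box('stand',355,395,200,240,.03,.05)
box('plate',355,395,200,240,.06,.14)
box('rod',405,445,200,240,.07,.14)
box('tray rim',180,255,200,275,.02,.04)
box('tray all',180,255,200,275,.001,.04)
W2=cloud('scene',s['d']);
def box2(n,u0,u1,v0,v1,z0,z1):
    w=W2[v0:v1,u0:u1].reshape(-1,3);m=(w[:,2]>z0)&(w[:,2]<z1);w=w[m]
    print(n,len(w),w.mean(0).round(4),rect(w) if len(w)>3 else '',w.max(0))
box2('s plate',215,255,200,250,.06,.14)
box2('s cap',330,370,150,190,.125,.17)
box2('s readertop',300,415,150,260,.105,.114)
E
```

```text
table -0.0013679846770166082
readertop 2503 [0.554  0.1031 0.1094] ((576.087890625, 97.5556869506836), (170.4722900390625, 199.8759002685547), 73.41305541992188) zmed 0.1094
reader 3827 [0.5754 0.0963 0.1119] ((576.0526733398438, 97.48263549804688), (170.54876708984375, 199.89112854003906), 73.47374725341797) zmed 0.1108
panel 997 [0.6244 0.0826 0.1181] ((592.3382568359375, 92.10027313232422), (149.4136962890625, 150.72129821777344), 73.461181640625) zmed 0.1178
cap rib 73 [0.5368 0.1086 0.1486] ((537.1890869140625, 108.86774444580078), (42.978355407714844, 11.90009880065918), 72.12017822265625) zmed 0.1498
cap all 246 [0.5377 0.1071 0.1255] ((545.1470947265625, 111.56132507324219), (75.06554412841797, 107.50383758544922), 7.040152072906494) zmed 0.1165
stand 333 [ 0.4695 -0.1845  0.0388] ((469.6131286621094, -185.49505615234375), (60.26820373535156, 59.67841339111328), 81.52767944335938) zmed 0.0388
plate 47 [ 0.4692 -0.1829  0.1064] ((469.4587707519531, -184.17762756347656), (26.384965896606445, 9.617105484008789), 80.406982421875) zmed 0.1168
rod 122 [ 0.4788 -0.3384  0.1115] ((47
[... 223 characters left out ...]
, 75.14441680908203) zmed 0.0279
tray all 2482 [0.4199 0.3164 0.0068] ((420.3746032714844, 315.04034423828125), (239.9440460205078, 234.86309814453125), 89.65904998779297) zmed 0.0035
s plate 307 [ 0.4726 -0.1862  0.092 ] ((470.7315673828125, -185.259765625), (29.535919189453125, 12.001618385314941), 75.60100555419922) [ 0.47772615 -0.17119119  0.12171057]
s cap 219 [0.5404 0.1077 0.1407] ((538.4046630859375, 110.25099182128906), (45.7191276550293, 17.426673889160156), 64.7579574584961) [0.54969893 0.1316112  0.15370479]
s readertop 1987 [0.5703 0.0895 0.1099] ((576.261474609375, 99.26762390136719), (172.7630157470703, 203.5209197998047), 73.17349243164062) [0.69640061 0.20822522 0.11395657]
```

```bash
sleep 1; ls pics
```

```text
scene0.png
scz.png
top0.png
topz.png
```

View pics/topz.png

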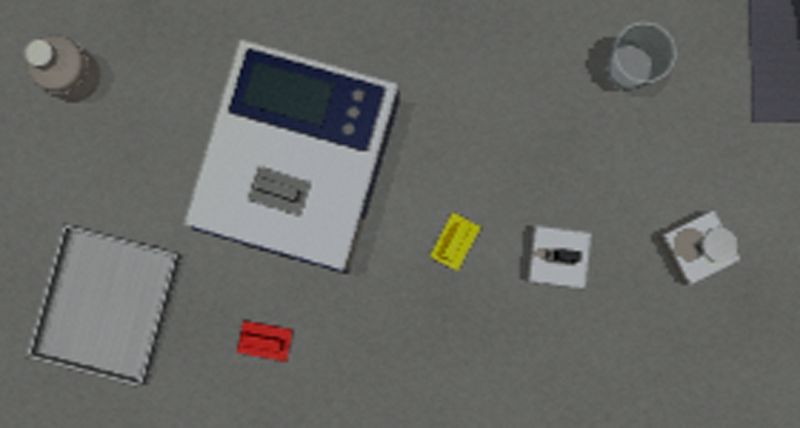

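View pics/scz.png

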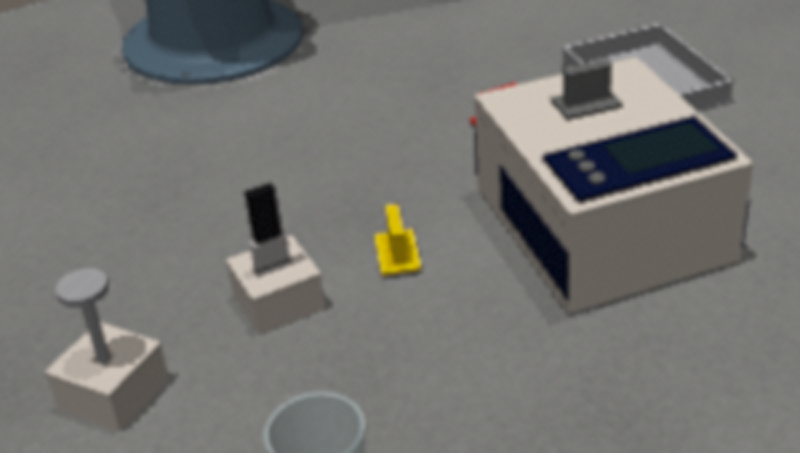

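The crops show a grey cap with its rib on the reader, and the flat bar with its black grip and bare blade. The red and yellow pieces are decoys, and the rod has a disc head. Next I'll plan the cap move.

```bash
cat >> h.py <<'E'
from scipy.spatial.transform import Rotation as R
def plan(x,y,z,yawdeg):
    s=ctrl.get_state();R0=R.from_euler('xyz',s['ee_rot']);Rt=R.from_euler('xyz',[np.pi,0,np.radians(yawdeg)])
    d=R0.inv().apply(np.array([x,y,z])-s['tcp_pos']*1000)
    print('t',s['t'],'tcp',(s['tcp_pos']*1000).round(2),'rot',np.degrees(s['ee_rot']).round(2),'w',round(s['grip_width']*1000,2),'F',s['contact_force'].round(2),'T',s['wrist_torque'].round(3))
    print('shift',d.round(1),'rv',(R0.inv()*Rt).as_rotvec().round(4))
E
python3 -c "
from h import *
plan(537.4,109,200,73.4)"
```

```text
t 0.1 tcp [133.01 558.81 230.46] rot [-1.7990e+02 -1.0000e-02  1.6661e+02] w 85.24 F [-0.29  0.13 -0.72] T [-0.021  0.074 -0.018]
shift [-497.6 -343.8   31. ] rv [-1.5000e-03  1.3000e-03  1.6267e+00]
```

Emit:
servo_tool(
  rows=[
    [[-497.6, -343.8, 31], [-0.0015, 0.0013, 1.6267], 1],
    [[-497.6, -343.8, 31], [-0.0015, 0.0013, 1.6267], 1],
    [[-497.6, -343.8, 31], [-0.0015, 0.0013, 1.6267], 1],
    [[-497.6, -343.8, 31], [-0.0015, 0.0013, 1.6267], 1],
    [[-497.6, -343.8, 31], [-0.0015, 0.0013, 1.6267], 1],
  ],
  force=30,
)

```text
t: 0.72
tcp_pos: [0.3427, 0.3256, 0.215]
ee_rot: [3.141, -0.001, 1.964]
contact_force: [1.5, 1.5, -0.7]
grip_width: 0.0856
```

```bash
python3 -c "
from h import *
plan(537.4,109,200,73.4)"
```

```text
t 0.725 tcp [342.7  325.59 214.96] rot [ 1.7999e+02 -6.0000e-02  1.1255e+02] w 85.64 F [ 1.54  1.49 -0.66] T [ 0.057 -0.067 -0.025]
shift [-274.7   96.7   14.7] rv [-1.000e-04 -1.100e-03  6.833e-01]
```

Emit:
servo_tool(
  rows=[
    [[-274, 96, 14], [0, 0, 0.683], 1],
    [[-274, 96, 14], [0, 0, 0.683], 1],
    [[-274, 96, 14], [0, 0, 0.683], 1],
    [[-274, 96, 14], [0, 0, 0.683], 1],
    [[-274, 96, 14], [0, 0, 0.683], 1],
  ],
)

```text
t: 1.35
tcp_pos: [0.5382, 0.1098, 0.2004]
ee_rot: [-3.141, -0.001, 1.284]
contact_force: [-0.1, 1.2, -0.3]
grip_width: 0.0855
```

```bash
python3 -c "
from h import *
plan(537.4,109,122,73.4)"
```

```text
t 1.35 tcp [538.17 109.8  200.37] rot [-1.7995e+02 -4.0000e-02  7.3580e+01] w 85.5 F [-0.15  1.16 -0.3 ] T [ 0.022  0.017 -0.048]
shift [-1.  -0.4 78.4] rv [-0.0008 -0.0008  0.0032]
```

Emit:
servo_tool(
  rows=[
    [[-1, -0.4, 40], [0, 0, 0.003], 1],
    [[-1, -0.4, 65], [0, 0, 0.003], 1],
    [[-1, -0.4, 78], [0, 0, 0.003], 1],
    [[-1, -0.4, 78], [0, 0, 0.003], 0.35],
    [[-1, -0.4, 78], [0, 0, 0.003], 0],
  ],
)

```text
t: 1.98
tcp_pos: [0.537, 0.1118, 0.1242]
ee_rot: [3.14, -0.002, 1.285]
contact_force: [-0.3, 0.8, 0.7]
grip_width: 0.0513
```

Emit:
servo_tool(
  rows=[
    [[0, 0, 0], [0, 0, 0], 0],
    [[0, 0, 0], [0, 0, 0], 0],
    [[0, 0, 0], [0, 0, 0], 0],
  ],
)

```text
t: 2.35
tcp_pos: [0.537, 0.1116, 0.1239]
ee_rot: [3.14, -0.002, 1.284]
contact_force: [-0.1, -0.4, 3.7]
grip_width: 0.0112
```

```bash
python3 -c "
from h import *
plan(537.4,109,122,73.4)"
```

```text
t 2.35 tcp [536.98 111.64 123.91] rot [ 1.7992e+02 -1.1000e-01  7.3590e+01] w 11.17 F [-0.06 -0.4   3.69] T [0.035 0.093 0.002]
shift [-2.4  1.1  1.9] rv [ 0.0013 -0.0019  0.0033]
```

Emit:
servo_tool(
  rows=[
    [[0, 0, -10], [0, 0, 0], 0],
    [[0, 0, -40], [0, 0, 0], 0],
    [[0, 0, -75], [0, 0, 0], 0],
    [[0, 0, -75], [0, 0, 0], 0],
  ],
)

```text
t: 2.85
tcp_pos: [0.5384, 0.1116, 0.2014]
ee_rot: [3.136, -0.003, 1.284]
contact_force: [-0.3, 0.1, -1.3]
grip_width: 0.0112
```

```bash
python3 -c "
from h import *
plan(421,313,150,75.1)
im,d=ctrl.camera('scene'); cv2.imwrite('pics/s1.png',cv2.resize(im[100:300,200:500],(800,533))[:,:,::-1])
im,d=ctrl.camera('top'); cv2.imwrite('pics/t1.png',cv2.resize(im[130:280,180:460],(800,428))[:,:,::-1])
"
```

```text
t 2.85 tcp [538.37 111.61 201.43] rot [179.69  -0.19  73.59] w 11.24 F [-0.28  0.1  -1.27] T [-0.001  0.006  0.007]
shift [ 159.8 -169.8   51.1] rv [ 0.0054 -0.0033 -0.0264]
```

View pics/s1.png

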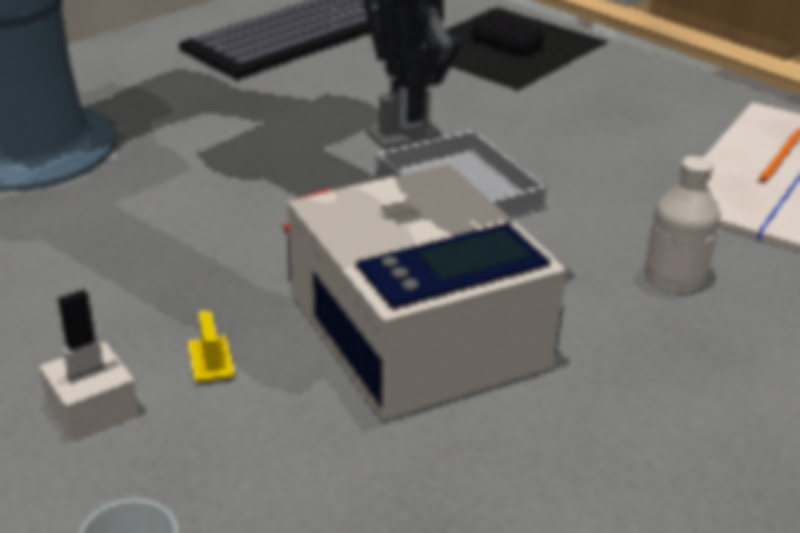

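The cap is held at (405,125) in the crop, clear of the reader. Next I move it to the tray.

Emit:
servo_tool(
  rows=[
    [[159.8, -169.8, 51], [0.005, -0.003, -0.026], 0],
    [[159.8, -169.8, 51], [0.005, -0.003, -0.026], 0],
    [[159.8, -169.8, 51], [0.005, -0.003, -0.026], 0],
    [[159.8, -169.8, 51], [0.005, -0.003, -0.026], 0],
    [[159.8, -169.8, 51], [0.005, -0.003, -0.026], 0],
  ],
)

```text
t: 3.58
tcp_pos: [0.4146, 0.3141, 0.1448]
ee_rot: [-3.132, 0.005, 1.316]
contact_force: [-0.2, 0.1, -0.1]
grip_width: 0.0118
```

```bash
python3 -c "
from h import *
plan(421,313,24,75.1)
"
```

```text
t 3.575 tcp [414.61 314.12 144.77] rot [-179.45    0.29   75.39] w 11.78 F [-0.21  0.13 -0.11] T [-0.015 -0.019 -0.019]
shift [  1.2   7.6 120.7] rv [-0.0097  0.0052  0.0051]
```

Emit:
servo_tool(
  rows=[
    [[1, 5, 50], [0, 0, 0], 0],
    [[1, 5, 90], [0, 0, 0], 0],
    [[1, 5, 112], [0, 0, 0], 0],
    [[1, 5, 117], [0, 0, 0], 0],
    [[1, 5, 117], [0, 0, 0], 0],
  ],
)

```text
t: 4.2
tcp_pos: [0.4232, 0.3118, 0.0303]
ee_rot: [-3.136, 0.002, 1.309]
contact_force: [0.2, 0.3, 0.8]
grip_width: 0.0112
```

```bash
python3 -c "
from h import *
plan(421,313,22,75.1)
"
```

```text
t 4.2 tcp [423.17 311.81  30.27] rot [-1.7968e+02  1.3000e-01  7.5030e+01] w 11.21 F [0.25 0.32 0.84] T [0.016 0.042 0.013]
shift [ 0.6 -2.4  8.3] rv [-0.0056  0.0023 -0.0013]
```

Emit:
servo_tool(
  rows=[
    [[0, 0, 4], [0, 0, 0], 0],
    [[0, 0, 7], [0, 0, 0], 0],
    [[0, 0, 8], [0, 0, 0], 0],
    [[0, 0, 8], [0, 0, 0], 0],
  ],
)

```text
t: 4.7
tcp_pos: [0.4229, 0.3125, 0.0224]
ee_rot: [-3.136, 0.002, 1.31]
contact_force: [0.6, -0.4, 0.6]
grip_width: 0.0113
```

```bash
python3 -c "
from h import *
plan(421,313,22,75.1)
"
```

```text
t 4.7 tcp [422.92 312.45  22.39] rot [-1.797e+02  1.000e-01  7.508e+01] w 11.26 F [ 0.58 -0.35  0.55] T [-0.002  0.006 -0.011]
shift [ 0.  -2.   0.4] rv [-0.0052  0.0017 -0.0003]
```

Emit:
servo_tool(
  rows=[
    [[0, 0, 1], [0, 0, 0], 0],
    [[0, 0, 1], [0, 0, 0], 0.6],
    [[0, 0, 1], [0, 0, 0], 0.6],
    [[0, 0, 1], [0, 0, 0], 0.6],
    [[0, 0, -10], [0, 0, 0], 0.6],
  ],
)

```text
t: 5.32
tcp_pos: [0.4221, 0.3119, 0.0318]
ee_rot: [-3.135, 0.003, 1.31]
contact_force: [-0.6, 0.4, 0.6]
grip_width: 0.0511
```

Emit:
servo_tool(
  rows=[
    [[0, 0, -40], [0, 0, 0], 0.6],
    [[0, 0, -100], [0, 0, 0], 0.6],
    [[0, 0, -160], [0, 0, 0], 0.6],
    [[0, 0, -160], [0, 0, 0], 0.6],
  ],
)

```text
t: 5.82
tcp_pos: [0.4274, 0.3144, 0.1986]
ee_rot: [3.138, -0.007, 1.31]
contact_force: [-0.3, 0.3, -1.0]
grip_width: 0.0514
```

```bash
python3 -c "
from h import *
plan(469.5,-184.5,200,80.8)
for n in('top','scene'):
    im,d=ctrl.camera(n); np.savez(n+'2.npz',im=im,d=d)
    u,v,w,h=(180,130,280,150) if n=='top' else (200,130,240,150)
    cv2.imwrite(f'pics/{n}2.png',cv2.resize(im[v:v+h,u:u+w],(800,800*h//w))[:,:,::-1])
"
```

```text
t 5.825 tcp [427.39 314.44 198.64] rot [179.82  -0.37  75.08] w 51.36 F [-0.32  0.33 -0.99] T [ 0.074 -0.02   0.003]
shift [-471.2  169.2   -3.9] rv [ 0.0035 -0.0063 -0.0999]
```

View pics/top2.png

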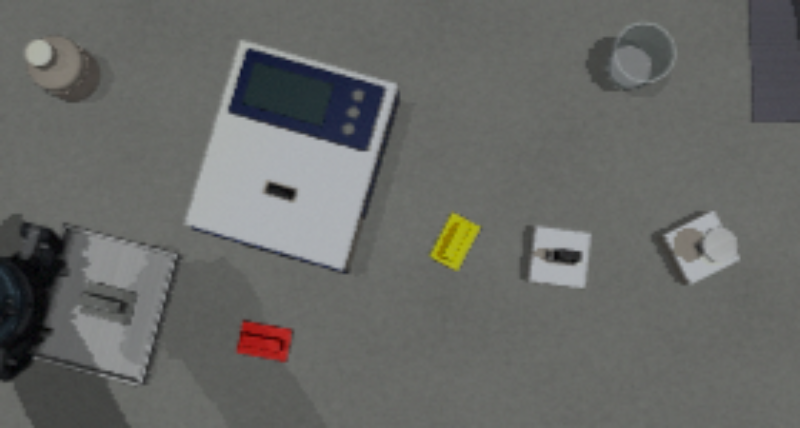

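View pics/scene2.png

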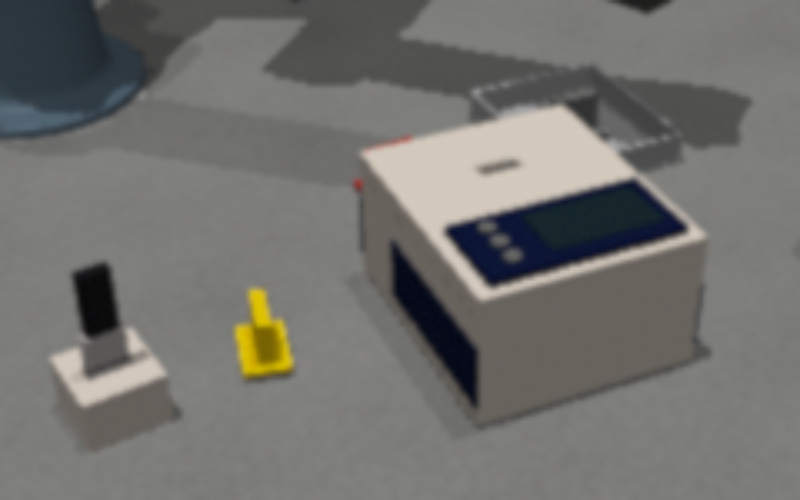

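The cap stands upright in the tray at (108,300), and the slot is open at (280,190). Next I measure the slot, in both cameras, and start towards the plate.

```bash
cat >> h.py <<'E'
def onplane(n,uv,z):
    c=ctrl.get_calibration(n);r=np.array([*(cv2.undistortPoints(np.array([[uv]],float),c['mtx'],None)[0,0]),1.])@c['R']
    o=-c['R'].T@c['t'];return o+r*(z-o[2])/r[2]
def darkcent(n,im,c,h=14):
    u,v=map(int,np.round(c));g=im[v-h:v+h+1,u-h:u+h+1].astype(float).mean(2)
    bg=np.percentile(g,60);w=np.clip(bg-g-0.12*bg,0,None)
    V,U=np.mgrid[v-h:v+h+1,u-h:u+h+1];m=np.array([(w*U).sum(),(w*V).sum()])/w.sum()
    cov=np.cov(np.stack([U.ravel(),V.ravel()]),aweights=w.ravel());return m,cov,w
E
python3 - <<'E'
from h import *
t=np.load('top2.npz')['im'];s=np.load('scene2.npz')['im']
X=[.5377,.109,.11]
for n,im in(('top',t),('scene',s)):
    p=proj(n,X);m,cov,w=darkcent(n,im,p,9);P=onplane(n,m,.110)
    e=np.linalg.eigh(cov)[1][:,1];Q=onplane(n,m+e*3,.11)-P
    print(n,p,m,(P*1000).round(2),np.degrees(np.arctan2(Q[1],Q[0])).round(1),np.linalg.eigh(cov)[0])
    print(w.astype(int))
W=cloud('top',np.load('top2.npz')['d']);w=W[135:230,235:330].reshape(-1,3);w=w[(w[:,2]>.1)&(w[:,2]<.125)];print(rect(w))
E
```

```text
top [277.75016635 196.55452184] [277.80300996 196.5778046 ] [537.63 108.84 110.  ] 73.7 [1.47943606 9.39748405]
[[  0   0   0   0   0   0   0   0   0   0   0   0   0   0   0   0   0   0
    0]
 [  0   0   0   0   0   0   0   0   0   0   0   0   0   0   0   0   0   0
    0]
 [  0   0   0   0   0   0   0   0   0   0   0   0   0   0   0   0   0   0
    0]
 [  0   0   0   0   0   0   0   0   0   0   0   0   0   0   0   0   0   0
    0]
 [  0   0   0   0   0   0   0   0   0   0   0   0   0   0   0   0   0   0
    0]
 [  0   0   0   0  10  16   0   0   0   0   0   0   0   0   0   0   0   0
    0]
 [  0   0   0   0  44 114 103  70  24   3   0   0   0   0   0   0   0   0
    0]
 [  0   0   0   5  82 139 141 140 140 113  74  45  20   0   0   0   0   0
    0]
 [  0   0   0  24 102 126 123 125 126 141 140 142 123 101  54   0   0   0
    0]
 [  0   0   0  32  82 115 115 122 125 123 129 142 142 137  65   0   0   0
    0]
 [  0   0   0   0   0  32  39  87 105 114 123 124 139 122  55   0   0   0
    0]
 [  0   0   0   0   0   0   0   0   0  41  84  90 125  87  17   0   0   0
    0]
 [  0   0   0   
[... 1210 characters left out ...]
 0  0  0 20 42 59 66 66 65 64 56 46 34 25 13  0  0  0  0]
 [ 0  0  0 11 40 58 55 46 34 25 12  0  0  0  0  0  0  0  0]
 [ 0  0  0  0  3 15 11  1  0  0  0  0  0  0  0  0  0  0  0]
 [ 0  0  0  0  0  0  0  0  0  0  0  0  0  0  0  0  0  0  0]
 [ 0  0  0  0  0  0  0  0  0  0  0  0  0  0  0  0  0  0  0]
 [ 0  0  0  0  0  0  0  0  0  0  0  0  0  0  0  0  0  0  0]
 [ 0  0  0  0  0  0  0  0  0  0  0  0  0  0  0  0  0  0  0]
 [ 0  0  0  0  0  0  0  0  0  0  0  0  0  0  0  0  0  0  0]
 [ 0  0  0  0  0  0  0  0  0  0  0  0  0  0  0  0  0  0  0]
 [ 0  0  0  0  0  0  0  0  0  0  0  0  0  0  0  0  0  0  0]]
((576.1405639648438, 97.47438049316406), (170.52684020996094, 199.98663330078125), 73.43982696533203)
```

Emit:
servo_tool(
  rows=[
    [[-471, 169, -10], [0.0035, -0.006, -0.1], 0.6],
    [[-471, 169, -10], [0.0035, -0.006, -0.1], 0.6],
    [[-471, 169, -10], [0.0035, -0.006, -0.1], 0.6],
    [[-471, 169, -10], [0.0035, -0.006, -0.1], 0.6],
    [[-471, 169, -10], [0.0035, -0.006, -0.1], 0.6],
  ],
)

```text
t: 6.55
tcp_pos: [0.4484, -0.0006, 0.1967]
ee_rot: [-3.129, 0.007, 1.411]
contact_force: [1.2, 0.6, 0.1]
grip_width: 0.0514
```

```bash
python3 -c "
from h import *
plan(469.5,-184.5,200,80.8)
"
```

```text
t 6.55 tcp [448.43  -0.56 196.66] rot [-179.26    0.4    80.82] w 51.4 F [1.17 0.63 0.07] T [-0.037 -0.066  0.036]
shift [-178.2   50.1   -2.7] rv [-0.0129  0.007   0.0004]
```

Emit:
servo_tool(
  rows=[
    [[-178, 50, 0], [-0.004, 0.002, 0], 0.6],
    [[-178, 50, 0], [-0.004, 0.002, 0], 0.6],
    [[-178, 50, 0], [-0.004, 0.002, 0], 0.6],
    [[-178, 50, 0], [-0.004, 0.002, 0], 0.6],
    [[-178, 50, 0], [-0.004, 0.002, 0], 0.6],
  ],
)

```text
t: 7.18
tcp_pos: [0.4697, -0.1817, 0.1976]
ee_rot: [-3.133, 0.003, 1.41]
contact_force: [0.1, 0.8, -0.7]
grip_width: 0.0515
```

```bash
python3 -c "
from h import *
plan(469.5,-184.5,79,80.8)
"
```

```text
t 7.175 tcp [ 469.67 -181.66  197.62] rot [-179.49    0.18   80.78] w 51.47 F [ 0.09  0.8  -0.69] T [ 0.022  0.028 -0.01 ]
shift [ -2.5   1.3 118.6] rv [-0.009   0.0032 -0.0004]
```

Emit:
servo_tool(
  rows=[
    [[-2.5, 1, 45], [-0.009, 0.003, 0], 0.6],
    [[-2.5, 1, 85], [-0.009, 0.003, 0], 0.6],
    [[-2.5, 1, 105], [-0.009, 0.003, 0], 0.6],
    [[-2.5, 1, 105], [-0.009, 0.003, 0], 0.6],
  ],
)

```text
t: 7.68
tcp_pos: [0.4687, -0.1826, 0.0922]
ee_rot: [-3.14, -0.0, 1.413]
contact_force: [0.1, 0.1, 0.0]
grip_width: 0.0513
```

```bash
python3 -c "
from h import *
plan(469.5,-184.5,79,80.8)
for n in('scene',):
    im,d=ctrl.camera(n); np.savez(n+'3.npz',im=im,d=d)
    u,v,w,h=(180,160,120,100)
    cv2.imwrite(f'pics/{n}3.png',cv2.resize(im[v:v+h,u:u+w],(720,600))[:,:,::-1])
"
```

```text
t 7.675 tcp [ 468.72 -182.63   92.24] rot [-1.799e+02 -1.000e-02  8.096e+01] w 51.32 F [0.11 0.06 0.03] T [-0.011 -0.005 -0.059]
shift [-1.7  1.1 13.2] rv [-0.0017 -0.0002  0.0027]
```

View pics/scene3.png

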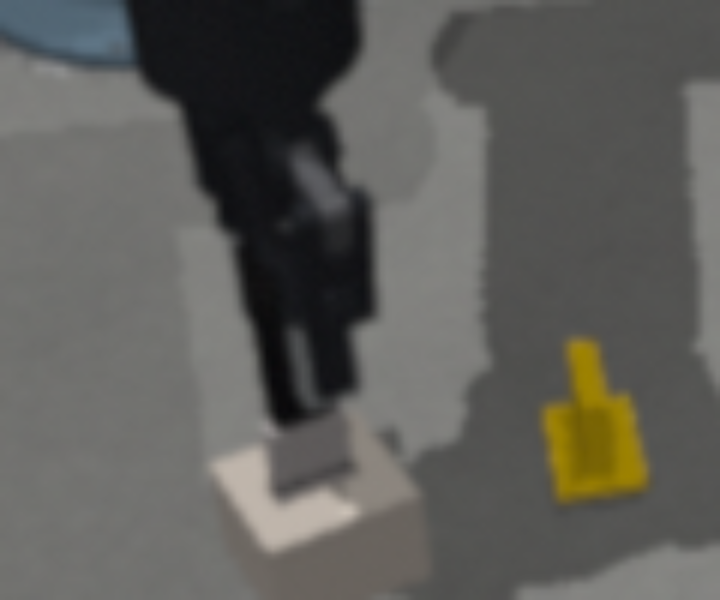

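The open fingers straddle the plate's grip at (300,380) in the crop. I'll go down the rest of the way and close.

Emit:
servo_tool(
  rows=[
    [[-1.7, 1, 13], [-0.002, 0, 0.002], 0.6],
    [[-1.7, 1, 13], [-0.002, 0, 0.002], 0],
    [[-1.7, 1, 13], [-0.002, 0, 0.002], 0],
    [[-1.7, 1, 13], [-0.002, 0, 0.002], 0],
    [[-1.7, 1, 13], [-0.002, 0, 0.002], 0],
  ],
  force=45,
)

```text
t: 8.35
tcp_pos: [0.4703, -0.1874, 0.0816]
ee_rot: [3.138, 0.003, 1.408]
contact_force: [-4.4, 1.5, 6.3]
grip_width: 0.0092
```

```bash
python3 -c "
from h import *
plan(469.5,-184.5,79,80.8)
"
```

```text
t 8.35 tcp [ 470.25 -187.41   81.58] rot [1.7982e+02 1.5000e-01 8.0680e+01] w 9.22 F [-4.43  1.46  6.3 ] T [0.179 1.257 0.018]
shift [ 2.8 -1.2  2.6] rv [ 0.0031  0.0026 -0.0021]
```

Emit:
servo_tool(
  rows=[
    [[0, 0, -8], [0, 0, 0], 0],
    [[0, 0, -22], [0, 0, 0], 0],
    [[0, 0, -50], [0, 0, 0], 0],
    [[0, 0, -105], [0, 0, 0], 0],
    [[0, 0, -150], [0, 0, 0], 0],
  ],
)

```text
t: 8.98
tcp_pos: [0.4724, -0.1876, 0.2349]
ee_rot: [3.131, 0.003, 1.408]
contact_force: [0.2, -0.6, -0.8]
grip_width: 0.0094
```

Emit:
servo_tool(
  rows=[
    [[0, 0, 0], [0, 0, 0], 0],
    [[0, 0, 0], [0, 0, 0], 0],
  ],
)

```text
t: 9.22
tcp_pos: [0.4716, -0.1873, 0.2317]
ee_rot: [3.134, 0.002, 1.408]
contact_force: [0.3, 0.1, -1.2]
grip_width: 0.0095
```

```bash
python3 -c "
from h import *
plan(537.5,108.9,235,73.5)
for n in('scene',):
    im,d=ctrl.camera(n); np.savez(n+'4.npz',im=im,d=d)
    u,v,w,h=(180,110,120,100)
    cv2.imwrite(f'pics/{n}4.png',cv2.resize(im[v:v+h,u:u+w],(720,600))[:,:,::-1])
"
```

```text
t 9.225 tcp [ 471.56 -187.28  231.68] rot [1.7957e+02 1.3000e-01 8.0690e+01] w 9.47 F [ 0.28  0.11 -1.23] T [ 0.021  0.007 -0.001]
shift [302.9  17.2  -3.9] rv [0.0077 0.0019 0.1255]
```

View pics/scene4.png

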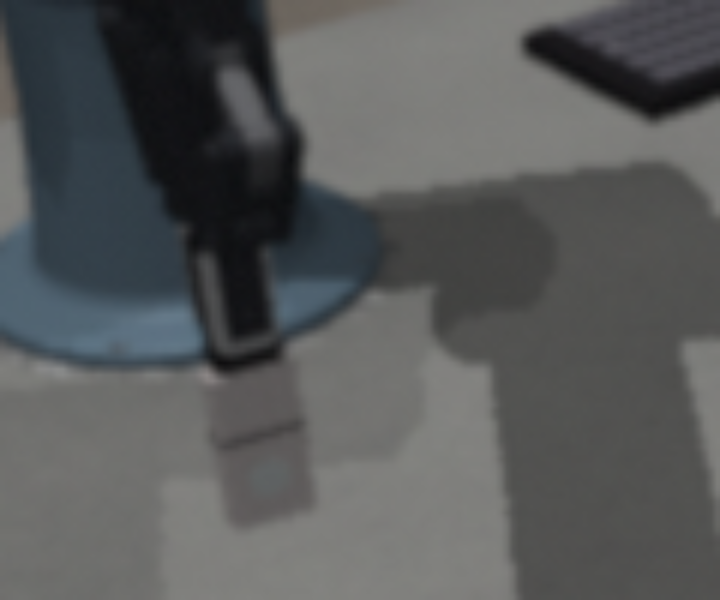

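The plate is held by its grip, blade hanging at (265,440) in the crop with the line at (258,432). Next it goes over the slot.

Emit:
servo_tool(
  rows=[
    [[303, 17, -4], [0.0077, 0.002, 0.1255], 0],
    [[303, 17, -4], [0.0077, 0.002, 0.1255], 0],
    [[303, 17, -4], [0.0077, 0.002, 0.1255], 0],
    [[303, 17, -4], [0.0077, 0.002, 0.1255], 0],
    [[303, 17, -4], [0.0077, 0.002, 0.1255], 0],
  ],
)

```text
t: 9.9
tcp_pos: [0.5359, 0.1115, 0.233]
ee_rot: [-3.137, 0.001, 1.284]
contact_force: [0.7, -0.6, -0.3]
grip_width: 0.0094
```

Emit:
servo_tool(
  rows=[
    [[0, 0, 0], [0, 0, 0], 0],
  ],
)

```text
t: 10.02
tcp_pos: [0.5361, 0.1126, 0.2328]
ee_rot: [-3.137, -0.0, 1.289]
contact_force: [-0.9, -1.4, -0.0]
grip_width: 0.0097
```

```bash
python3 -c "
from h import *
plan(537.5,108.9,205,73.5)
"
```

```text
t 10.025 tcp [536.05 112.62 232.75] rot [-179.72   -0.     73.83] w 9.74 F [-0.88 -1.39 -0.01] T [-0.066 -0.007 -0.081]
shift [-3.2  2.6 27.7] rv [-0.0049  0.      0.0058]
```

Emit:
servo_tool(
  rows=[
    [[-3, 2.5, 28], [-0.005, 0, 0.005], 0],
    [[-3, 2.5, 28], [-0.005, 0, 0.005], 0],
    [[-3, 2.5, 28], [-0.005, 0, 0.005], 0],
  ],
)

```text
t: 10.4
tcp_pos: [0.5377, 0.1048, 0.2067]
ee_rot: [3.14, 0.0, 1.277]
contact_force: [-0.4, -0.1, -1.0]
grip_width: 0.0095
```

```bash
python3 -c "
from h import *
plan(537.5,108.9,205,73.5)
for n,u,v in(('scene',300,110),('top',230,150)):
    im,d=ctrl.camera(n); np.savez(n+'5.npz',im=im,d=d)
    w,h=(120,100)
    cv2.imwrite(f'pics/{n}5.png',cv2.resize(im[v:v+h,u:u+w],(720,600),interpolation=cv2.INTER_CUBIC)[:,:,::-1])
"
```

```text
t 10.4 tcp [537.74 104.84 206.69] rot [1.7989e+02 2.0000e-02 7.3150e+01] w 9.49 F [-0.43 -0.07 -1.02] T [-0.049 -0.057 -0.011]
shift [ 3.8 -1.4  1.7] rv [ 0.0019  0.0003 -0.0062]
```

View pics/scene5.png

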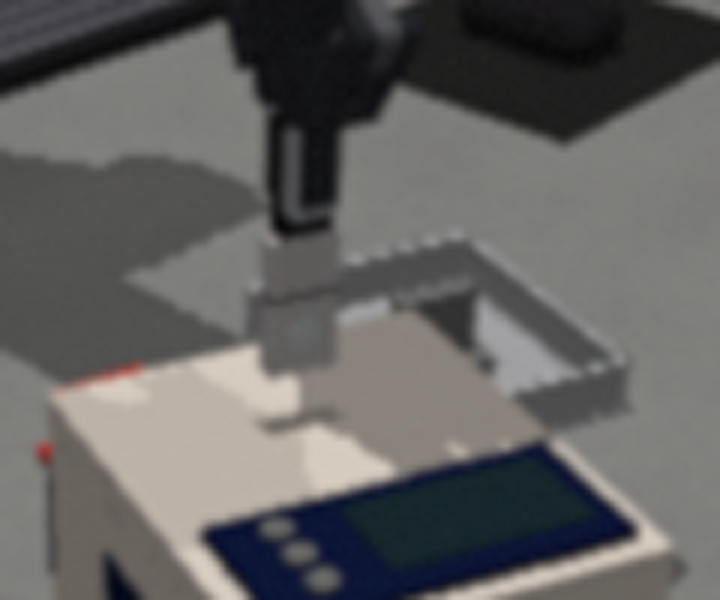

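View pics/top5.png

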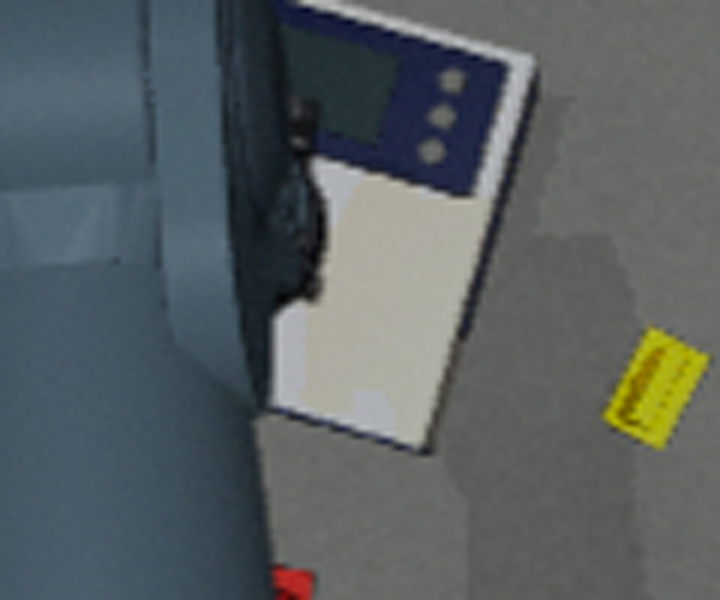

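Emit:
servo_tool(
  rows=[
    [[0, 0, 0], [0, 0, 0], 0],
    [[0, 0, 0], [0, 0, 0], 0],
    [[0, 0, 0], [0, 0, 0], 0],
    [[0, 0, 0], [0, 0, 0], 0],
  ],
)

```text
t: 11.0
tcp_pos: [0.5382, 0.1057, 0.2068]
ee_rot: [3.138, -0.0, 1.278]
contact_force: [-0.4, -0.9, -1.2]
grip_width: 0.0093
```

```bash
python3 -c "
from h import *
plan(537.5,108.9,205,73.5)
for k in range(3):
    im,d=ctrl.camera('scene')
    np.savez('scene6_%d.npz'%k,im=im,d=d)
    plan(537.5,108.9,205,73.5)
"
```

```text
t 11.0 tcp [538.24 105.65 206.81] rot [ 1.7982e+02 -1.0000e-02  7.3220e+01] w 9.31 F [-0.43 -0.85 -1.18] T [-0.037  0.018 -0.033]
shift [ 2.9 -1.7  1.8] rv [ 0.0032 -0.0002 -0.0049]
t 11.05 tcp [538.22 105.64 206.78] rot [ 1.7982e+02 -1.0000e-02  7.3220e+01] w 9.2 F [-0.71 -0.41 -1.08] T [-0.011  0.035 -0.027]
shift [ 2.9 -1.6  1.8] rv [ 0.0032 -0.0002 -0.0049]
t 11.1 tcp [538.2  105.65 206.77] rot [ 1.7982e+02 -1.0000e-02  7.3220e+01] w 9.62 F [ 0.5  -0.29 -0.98] T [-0.026  0.027  0.02 ]
shift [ 2.9 -1.6  1.8] rv [ 0.0031 -0.0002 -0.0049]
t 11.15 tcp [538.19 105.64 206.71] rot [ 1.7983e+02 -1.0000e-02  7.3220e+01] w 9.54 F [ 0.11  0.14 -0.98] T [0.03  0.04  0.074]
shift [ 2.9 -1.6  1.7] rv [ 0.003  -0.0001 -0.005 ]
```

Emit:
servo_tool(
  rows=[
    [[2.9, -1.6, 8], [0.003, 0, -0.005], 0],
    [[2.9, -1.6, 8], [0.003, 0, -0.005], 0],
    [[2.9, -1.6, 8], [0.003, 0, -0.005], 0],
    [[2.9, -1.6, 8], [0.003, 0, -0.005], 0],
    [[2.9, -1.6, 8], [0.003, 0, -0.005], 0],
  ],
)

```text
t: 11.78
tcp_pos: [0.5377, 0.1088, 0.1989]
ee_rot: [3.141, -0.0, 1.283]
contact_force: [0.6, 0.3, -1.0]
grip_width: 0.0096
```

```bash
cat > pl.py <<'E'
from h import *
import sys
def run(tag):
    plan(537.5,108.9,205,73.5)
    im,d=ctrl.camera('scene');np.savez(f'scene{tag}.npz',im=im,d=d)
    p=ctrl.get_state()['tcp_pos'];W=cloud('scene',d);
    m=(np.linalg.norm(W[...,:2]-p[:2],axis=-1)<.03)&(W[...,2]>.116)&(W[...,2]<.19)
    m[:, :]&=True
    w=W[m]; yaw=ctrl.get_state()['ee_rot'][2]
    ex=np.array([np.cos(yaw),np.sin(yaw)]);en=np.array([np.sin(yaw),-np.cos(yaw)])
    q=(w[:,:2]-p[:2])*1000
    a=q@ex;b=q@en;z=w[:,2]*1000
    for z0 in range(112,190,6):
        k=(z>=z0)&(z<z0+6)
        if k.sum()>3:print(z0,k.sum(),'width',a[k].min().round(1),a[k].max().round(1),'n',b[k].min().round(1),np.median(b[k]).round(1),b[k].max().round(1))
    v,u=np.nonzero(m);u0,v0=300,110
    cv2.imwrite(f'pics/p{tag}.png',cv2.resize(im[140:200,315:390],(750,600),interpolation=cv2.INTER_CUBIC)[:,:,::-1])
if __name__=='__main__':run(sys.argv[1])
E
python3 pl.py 7
```

```text
t 11.775 tcp [537.68 108.83 198.9 ] rot [ 1.7997e+02 -2.0000e-02  7.3500e+01] w 9.62 F [ 0.56  0.29 -1.04] T [ 0.025 -0.001  0.004]
shift [ 0.  -0.2 -6.1] rv [ 0.0005 -0.0003 -0.    ]
124 9 width -10.4 16.3 n 1.5 2.7 4.4
130 24 width -13.0 15.9 n -1.6 3.7 7.2
136 28 width -12.0 17.7 n -0.2 4.4 9.2
142 29 width -11.9 18.3 n -2.0 4.5 7.0
148 28 width -13.1 17.5 n -2.1 4.8 6.6
154 30 width -11.7 17.6 n -2.2 4.6 7.2
160 29 width -12.7 16.4 n -1.3 4.7 8.0
166 28 width -12.7 15.9 n -1.9 4.2 9.1
172 30 width -12.7 15.4 n -2.0 4.2 7.1
178 29 width -12.7 16.1 n -3.1 4.0 7.7
184 33 width -13.0 16.4 n -3.7 4.8 6.4
```

View pics/p7.png

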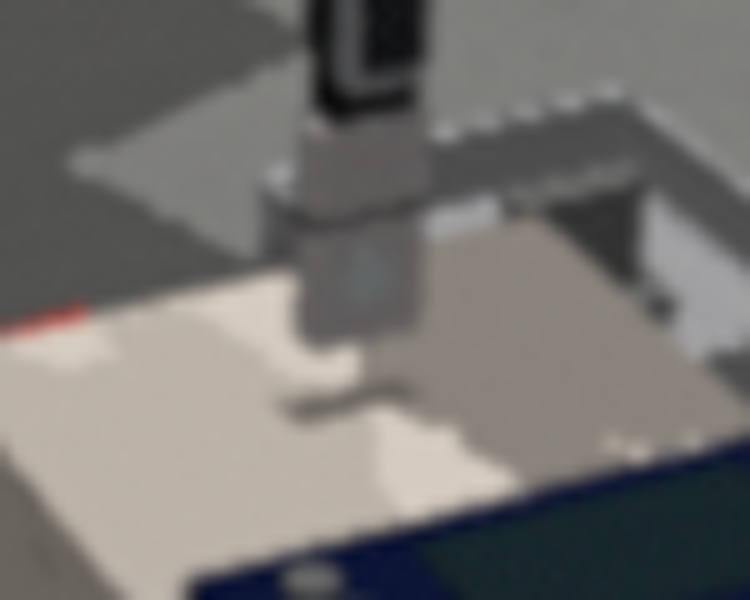

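Run:
```python
from h import *
z=np.load('scene7.npz');g=z['im'].astype(int).mean(2).astype(int)
for v in range(151,176): print(v,g[v,340:364])
for zz in(.13,.14,.15,.16,.17): print(zz,proj('scene',[.5377,.1088,zz]))
```

```text
151 [126 126 126 125 120 110  95  61  33  31  42  52  58  61  65  72  84 101
 117 127 127 128 132 134]
152 [125 126 125 125 120 120 123  98  69  63  73  82  87  86  87  88  91 102
 125 139 133 125 126 131]
153 [126 126 126 125 116 108 113 108  93  87  88  91  92  91  90  92  93 102
 127 142 130 105  94  94]
154 [125 126 125 124 114  98  96  97  93  91  91  92  90  90  91  91  91  90
  93 100  94  84  78  77]
155 [126 126 127 126 115  98  94  93  91  91  91  90  91  90  90  91  91  87
  81  77  78  78  79  79]
156 [126 130 138 140 119  98  94  92  91  91  90  90  91  90  91  91  93  89
  81  78  77  77  77  77]
157 [125 133 150 150 120  97  94  92  92  90  91  91  91  90  91  92  92  90
  80  77  78  77  77  78]
158 [119 120 134 130 106  94  94  93  91  91  92  91  91  90  91  91  91  89
  80  77  78  79  82  83]
159 [114 100 107 117 104  95  95  93  91  90  90  91  90  89  87  83  82  80
  81  84  87  93 103 113]
160 [114  94  85  90  87  87  92  91  90  89  87  83  81  81  75  68  73  84
 101 114 119 127 138 149]
161 [115  95  79  72  66  71  82  83  82  81  76  72  72  74  73  76  
[... 939 characters left out ...]
131 131 131 130 130]
171 [202 202 200 183 141 101  95  94  93  93  94  93  93  93  94  95 103 121
 130 131 130 131 131 131]
172 [202 202 200 184 143 103  93  94  93  92  93  93  94  98  99 101 110 125
 130 131 131 130 131 131]
173 [200 201 200 190 156 116  99  96  98 102 103 100 103 110 114 116 120 128
 131 131 131 131 131 130]
174 [193 197 201 198 181 150 125 122 132 143 138 122 119 126 128 128 130 130
 131 130 130 131 130 131]
175 [181 189 199 201 198 186 169 166 178 189 174 140 128 131 131 131 131 130
 130 131 131 131 131 131]
0.13 [349.4675956  172.54564897]
0.14 [349.5822212  168.90359176]
0.15 [349.69816003 165.2198087 ]
0.16 [349.81543478 161.49357862]
0.17 [349.93406868 157.72416359]
```

In the crop the blade's mid-line (rows 168–172) is about 1 px right of the slot's, so the plate sits about 2.7 mm along +tool x. I'll shift it, go down to just above the mouth and check again.

Emit:
servo_tool(
  rows=[
    [[-2.7, -0.2, 10], [0, 0, 0], 0],
    [[-2.7, -0.2, 10], [0, 0, 0], 0],
    [[-2.7, -0.2, 10], [0, 0, 0], 0],
    [[-2.7, -0.2, 10], [0, 0, 0], 0],
    [[-2.7, -0.2, 10], [0, 0, 0], 0],
  ],
)

```text
t: 12.45
tcp_pos: [0.5367, 0.1064, 0.189]
ee_rot: [3.141, -0.0, 1.283]
contact_force: [-0.3, -0.4, -0.7]
grip_width: 0.0093
```

```bash
python3 pl.py 8
python3 - <<'E'
from h import *
z=np.load('scene8.npz');g=z['im'].astype(int).mean(2).astype(int)
for v in range(164,186): print(v,g[v,338:364])
p=ctrl.get_state()['tcp_pos']
for zz in(.11,.12,.13,.14): print(zz,proj('scene',[p[0],p[1],zz]))
E
```

```text
t 12.45 tcp [536.74 106.37 188.95] rot [ 1.7997e+02 -2.0000e-02  7.3500e+01] w 9.28 F [-0.25 -0.4  -0.74] T [-0.009 -0.012 -0.012]
shift [  2.6   0.  -16. ] rv [ 0.0005 -0.0004  0.0001]
118 25 width -12.7 15.9 n -7.1 4.0 6.6
124 28 width -12.0 16.1 n 0.2 4.4 6.6
130 25 width -12.8 15.2 n 0.7 4.5 6.1
136 29 width -12.9 18.4 n -1.1 4.3 7.2
142 29 width -12.5 17.1 n -3.2 4.2 8.0
148 25 width -13.7 18.4 n -0.9 4.6 7.7
154 31 width -13.8 17.1 n -1.8 4.2 6.3
160 29 width -12.1 17.2 n -1.3 4.2 7.4
166 27 width -12.9 16.9 n -1.6 4.5 6.0
172 32 width -13.2 19.0 n -1.1 4.5 7.7
178 25 width -10.9 13.2 n -3.0 4.8 8.1
184 15 width -10.8 12.7 n -4.2 5.5 11.9
164 [119 123 113  89  79  78  86  93  93  90  87  84  82  82  77  70  69  79
 107 135 138 135 133 131 131 130]
165 [100 111 108  90  82  70  69  80  83  81  78  73  72  73  73  73  80  91
 110 128 131 130 131 130 131 130]
166 [ 86  97 102  99  98  85  68  67  72  74  72  76  84  87  87  89  91  99
 115 128 131 131 131 131 131 131]
167 [102 116 129 140 141 120  90  80  86  87  87  88  92  93  92  92  92  99
 115 129 132 130 130 131 130 130]
168
[... 1426 characters left out ...]
 131 130 131]
181 [178 178 178 176 168 149 127 115 116 122 131 140 153 167 175 162 149 137
 134 133 131 131 130 131 131 130]
182 [178 179 178 178 176 169 156 146 150 157 168 171 175 183 194 194 184 166
 158 152 137 131 130 130 130 131]
183 [178 178 178 179 179 177 175 173 174 176 178 179 179 183 193 201 200 195
 193 182 157 136 130 130 130 131]
184 [178 178 177 178 178 178 178 179 178 179 178 178 179 184 193 201 203 202
 203 198 183 157 138 133 131 130]
185 [178 178 178 178 178 178 178 178 178 178 178 178 178 183 192 201 202 203
 202 202 198 184 163 150 137 130]
0.11 [348.2265552  179.89607927]
0.12 [348.33297086 176.33409144]
0.13 [348.44059267 172.7317306 ]
0.14 [348.54944127 169.08830641]
```

View pics/p8.png

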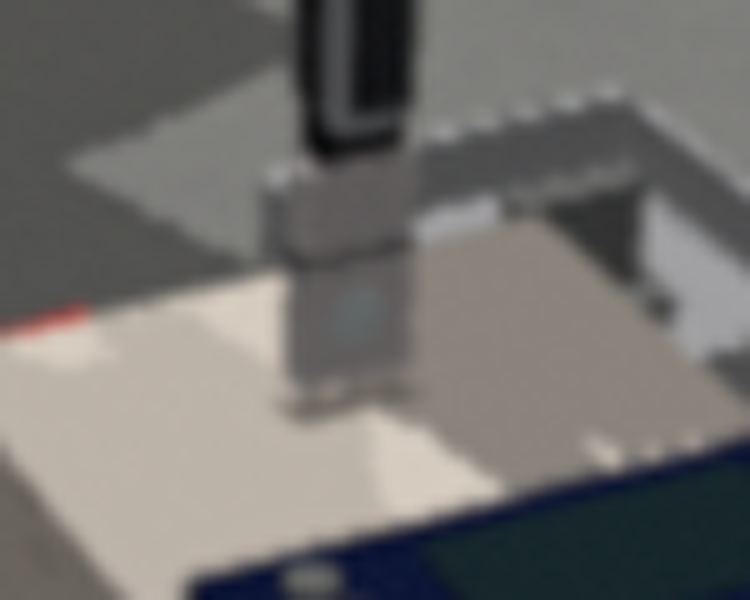

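Now the blade's mid-line (349.05 px at mouth height) matches the slot's (349.07 px). Next is a slow descent, watching the force.

Emit:
servo_tool(
  rows=[
    [[0, 0, 2], [0, 0, 0], 0],
    [[0, 0, 4], [0, 0, 0], 0],
    [[0, 0, 6], [0, 0, 0], 0],
    [[0, 0, 8], [0, 0, 0], 0],
    [[0, 0, 9], [0, 0, 0], 0],
  ],
)

```text
t: 13.12
tcp_pos: [0.5367, 0.1065, 0.1797]
ee_rot: [3.141, -0.001, 1.283]
contact_force: [0.0, 1.1, -0.8]
grip_width: 0.0097
```

```bash
python3 -c "
from h import *
plan(536.74,106.37,179,73.5)"
```

```text
t 13.125 tcp [536.67 106.5  179.67] rot [ 1.7999e+02 -4.0000e-02  7.3510e+01] w 9.75 F [ 0.01  1.1  -0.76] T [0.197 0.007 0.055]
shift [-0.1  0.1  0.7] rv [ 0.0002 -0.0006  0.0001]
```

Emit:
servo_tool(
  rows=[
    [[0, 0, 2], [0, 0, 0], 0],
    [[0, 0, 4], [0, 0, 0], 0],
    [[0, 0, 6], [0, 0, 0], 0],
    [[0, 0, 6], [0, 0, 0], 0],
  ],
)

```text
t: 13.62
tcp_pos: [0.5366, 0.1065, 0.1735]
ee_rot: [-3.141, -0.001, 1.283]
contact_force: [0.7, 1.5, -2.2]
grip_width: 0.0098
```

```bash
python3 -c "
from h import *
plan(536.74,106.37,173,73.5)"; python3 pl.py 9
```

```text
t 13.625 tcp [536.59 106.48 173.5 ] rot [-1.7999e+02 -3.0000e-02  7.3500e+01] w 9.77 F [ 0.67  1.48 -2.23] T [ 0.383 -0.201 -0.008]
shift [-0.1  0.2  0.5] rv [-0.0001 -0.0005  0.0001]
t 13.625 tcp [536.59 106.48 173.5 ] rot [-1.7999e+02 -3.0000e-02  7.3500e+01] w 9.77 F [ 0.67  1.48 -2.23] T [ 0.383 -0.201 -0.008]
shift [  2.6   0.2 -31.5] rv [-0.0001 -0.0005  0.0001]
112 11 width -12.1 14.6 n 1.3 5.2 7.5
118 28 width -12.8 15.5 n -5.5 4.2 6.3
124 28 width -13.1 15.7 n 0.2 4.0 8.3
130 22 width -13.0 15.0 n 1.4 4.8 7.5
136 29 width -13.1 17.7 n -4.4 4.4 6.5
142 30 width -13.4 17.1 n -1.0 4.8 7.7
148 30 width -12.6 17.3 n -1.4 4.7 7.9
154 28 width -12.4 17.4 n -1.9 4.5 7.4
160 31 width -12.3 18.7 n -5.5 3.9 6.3
166 16 width -10.1 13.5 n -2.1 5.1 7.2
172 19 width -10.0 12.9 n -3.5 9.7 13.1
178 22 width -9.8 9.3 n -8.2 11.6 18.6
184 31 width -10.6 9.0 n -8.8 15.7 21.7
```

View pics/p9.png

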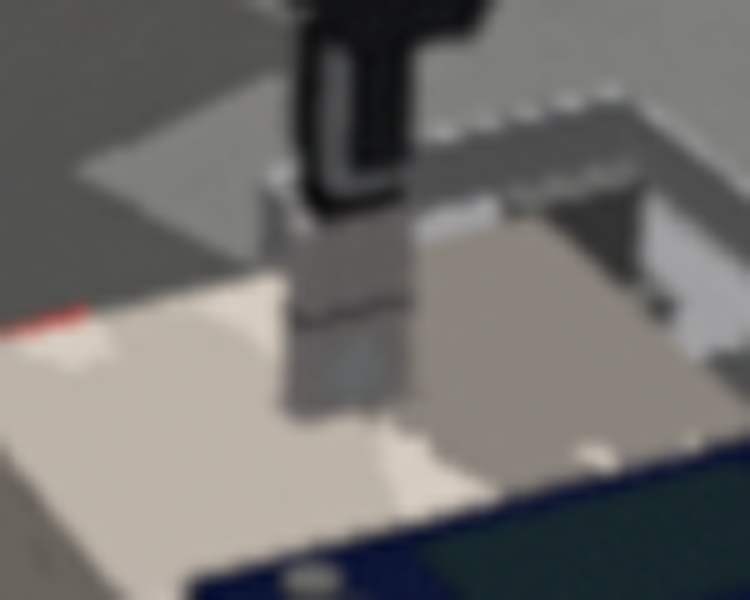

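The blade has entered the mouth with a light 1.6 N side force along +tool x. I'll ease it over 0.6 mm and go on.

Emit:
servo_tool(
  rows=[
    [[0.6, 0, 0], [0, 0, 0], 0],
    [[0.6, 0, 2], [0, 0, 0], 0],
    [[0.6, 0, 4], [0, 0, 0], 0],
    [[0.6, 0, 6], [0, 0, 0], 0],
    [[0.6, 0, 6], [0, 0, 0], 0],
  ],
)

```text
t: 14.3
tcp_pos: [0.5365, 0.1068, 0.1675]
ee_rot: [-3.141, 0.0, 1.283]
contact_force: [0.0, -0.0, 0.2]
grip_width: 0.0095
```

```bash
python3 -c "
from h import *
plan(536.74,106.37,167,73.5)"
```

```text
t 14.3 tcp [536.53 106.83 167.47] rot [-1.7998e+02  1.0000e-02  7.3500e+01] w 9.46 F [ 0.02 -0.02  0.2 ] T [ 0.048 -0.075  0.035]
shift [-0.4  0.3  0.5] rv [-0.0004  0.0001 -0.    ]
```

Free of side force now. I continue down.

Emit:
servo_tool(
  rows=[
    [[0, 0, 3], [0, 0, 0], 0],
    [[0, 0, 6], [0, 0, 0], 0],
    [[0, 0, 9], [0, 0, 0], 0],
    [[0, 0, 12], [0, 0, 0], 0],
    [[0, 0, 12], [0, 0, 0], 0],
  ],
)

```text
t: 14.92
tcp_pos: [0.5365, 0.1069, 0.1554]
ee_rot: [-3.141, 0.0, 1.283]
contact_force: [0.6, 1.0, -1.5]
grip_width: 0.0094
```

```bash
python3 pl.py 10; python3 -c "
from h import *
g=np.load('scene10.npz')['im'].astype(int).mean(2).astype(int)
for v in range(164,186): print(v,g[v,338:364])"
```

```text
t 14.925 tcp [536.52 106.89 155.42] rot [-179.98    0.     73.5 ] w 9.41 F [ 0.64  1.02 -1.51] T [0.03  0.041 0.019]
shift [  2.2   0.3 -49.6] rv [-0.0004  0.      0.    ]
112 10 width -13.1 15.0 n 2.3 4.7 6.5
118 26 width -12.6 17.2 n -5.0 4.5 6.5
124 24 width -12.5 15.2 n -0.6 4.3 6.9
130 30 width -12.7 14.9 n -0.4 4.3 8.0
136 28 width -13.2 17.3 n -2.6 4.7 7.8
142 29 width -11.4 17.8 n -2.4 3.7 6.5
148 14 width -10.1 13.0 n -2.1 4.1 8.2
154 16 width -10.3 9.7 n -2.9 10.0 12.5
160 24 width -10.2 12.7 n -7.2 10.4 18.0
166 26 width -9.9 9.1 n -10.0 13.8 21.7
172 33 width -9.7 12.4 n -9.8 13.8 19.8
178 29 width -10.7 9.0 n -8.0 14.6 20.5
184 30 width -10.1 9.0 n -10.2 14.3 20.0
164 [125 124 113  89  82  80  65  33  34  63  78  73  57  52  54  56  75 106
 135 142 138 135 133 132 131 131]
165 [112 116 109  93  87  83  66  31  22  48  68  71  66  62  57  47  61  97
 128 134 130 131 131 130 131 131]
166 [ 90  99 105 104 102  95  77  39  13  24  40  46  44  37  33  33  57  96
 124 130 131 131 131 131 131 131]
167 [103 117 134 147 142 127 107  69  34  19  23  31  39  42  50  58  74 100
 121
[... 1327 characters left out ...]

 115 123 130 131 131 132 130 131]
180 [178 179 179 172 155 125  99  92  93  95  97  98  97  96  97 105 114 122
 127 129 131 131 131 131 131 131]
181 [178 178 178 177 167 147 122 112 112 119 128 131 125 111 108 114 125 129
 131 131 131 130 131 131 132 132]
182 [179 178 179 178 177 169 156 145 148 157 168 169 160 141 129 122 127 133
 131 130 132 131 131 131 131 132]
183 [178 178 178 179 178 178 175 173 174 176 179 180 177 171 159 144 145 149
 137 131 130 131 131 131 131 131]
184 [179 179 179 179 179 179 179 179 178 179 179 179 179 179 177 174 178 179
 157 138 130 130 131 131 131 131]
185 [178 178 178 178 179 179 179 179 179 178 178 178 179 179 179 180 188 197
 184 157 138 133 131 131 130 130]
```

View pics/p10.png

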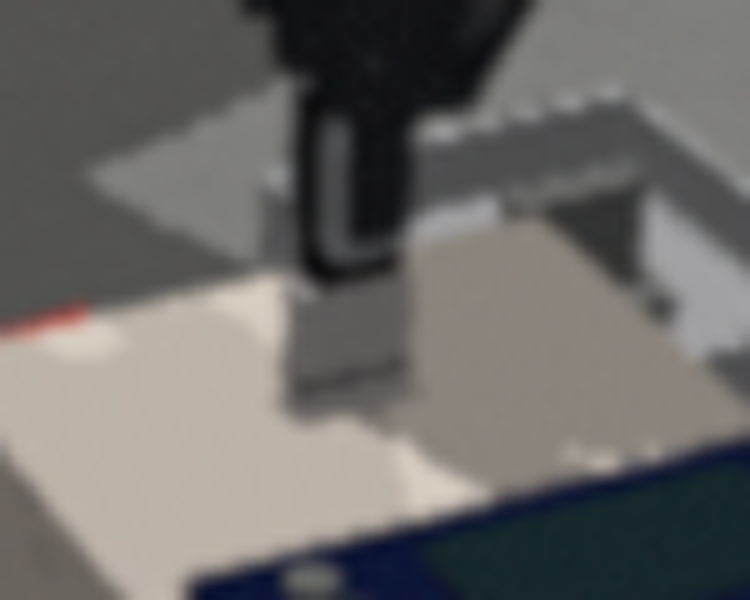

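Run:
```python
from h import *
from scipy.ndimage import minimum_position
c=np.array([.5373,.1088]);n=np.array([.959,-.284])*.005
c9=c
for tag,tz,r0 in(('7',198.9,162),('8',188.95,166),('9',173.5,171),('10',155.42,177)):
    g=np.load(f'scene{tag}.npz')['im'].astype(float).mean(2)
    zs=[]
    for off in(-8,-4,0,4,8):   # mm along width
        e=np.array([.284,.959])*off/1000
        def f(z): return proj('scene',[*(c9+n+e),z])
        zz=np.arange(.10,.19,.0002);uv=np.array([f(z) for z in zz]).astype(np.float32)
        I=cv2.remap(g.astype(np.float32),uv[:,0][None],uv[:,1][None],cv2.INTER_CUBIC)[0]
        k=np.abs(zz-(tz/1000-.031))<.007
        zk,Ik=zz[k],I[k];w=np.clip(88-Ik,0,None)
        zs.append((zk*w).sum()/w.sum())
    print(tag,tz,np.round(np.array(zs)*1000,1),'off',round(tz-np.mean(zs)*1000,2))
```

```text
7 198.9 [163.3 163.  163.4 163.4 163.3] off 35.61Traceback (most recent call last):
  File "<stdin>", line 11, in <module>
  File "<stdin>", line 10, in f
  File "h.py", line 9, in proj
    c=ctrl.get_calibration(name);p=(c['R']@np.array(X).T).T+c['t'];p=p@c['mtx'].T;return p[...,:2]/p[...,2:]
ValueError: time passes only in moves, steps and waits
```

```bash
cat > line.py <<'E'
from h import *
CAL=ctrl.get_calibration('scene')
def pj(X):
    p=((CAL['R']@np.array(X).T).T+CAL['t'])@CAL['mtx'].T;return (p[...,:2]/p[...,2:]).astype(np.float32)
c=np.array([.5373,.1088]);n=np.array([.959,-.284])*.005
def line(tag,tz,guess=.0345):
    g=np.load(f'scene{tag}.npz')['im'].astype(np.float32).mean(2);zs=[]
    for off in(-8,-4,0,4,8):
        e=np.array([.284,.959])*off/1000
        zz=np.arange(.10,.19,.0002);X=np.array([[*(c+n+e),z] for z in zz]);uv=pj(X)
        I=cv2.remap(g,uv[:,0][None].copy(),uv[:,1][None].copy(),cv2.INTER_CUBIC)[0]
        k=np.abs(zz-(tz/1000-guess))<.006
        w=np.clip(87-I[k],0,None);zs.append((zz[k]*w).sum()/w.sum())
    print(tag,tz,np.round(np.array(zs)*1000,1),'off',round(tz-np.mean(zs)*1000,2))
E
python3 - <<'E'
from line import *
for a in(('7',198.9),('8',188.95),('9',173.5),('10',155.42)): line(*a)
W=cloud('scene',np.load('scene10.npz')['d']);w=W[165:200,325:342].reshape(-1,3);print(np.median(w[:,2]))
E
```

```text
7 198.9 [163.  162.6 163.  163.3 162.8] off 35.95
8 188.95 [152.9 153.2 153.3 153.2 153.3] off 35.77
9 173.5 [137.7 138.  137.5 138.1 138. ] off 35.63
10 155.42 [120.  119.9 120.  119.7 119.8] off 35.57
nan
```

The line is 35.6 mm below the TCP in all four pictures, now about 9.7 mm above the mouth. I'll lower it by that.

Emit:
servo_tool(
  rows=[
    [[0.1, 0, 3], [0, 0, 0], 0],
    [[0.1, 0, 6], [0, 0, 0], 0],
    [[0.1, 0, 8.5], [0, 0, 0], 0],
    [[0.1, 0, 9.6], [0, 0, 0], 0],
    [[0.1, 0, 9.6], [0, 0, 0], 0],
  ],
)

```text
t: 15.6
tcp_pos: [0.5367, 0.107, 0.146]
ee_rot: [-3.142, -0.0, 1.283]
contact_force: [0.2, 0.3, -1.3]
grip_width: 0.0091
```

Emit:
servo_tool(
  rows=[
    [[0, 0, 0], [0, 0, 0], 0],
    [[0, 0, 0], [0, 0, 0], 0],
    [[0, 0, 0], [0, 0, 0], 0],
  ],
)

```text
t: 15.98
tcp_pos: [0.5369, 0.107, 0.1462]
ee_rot: [3.141, -0.0, 1.283]
contact_force: [0.6, -0.2, -0.3]
grip_width: 0.0096
```

```bash
python3 pl.py 11|head -2
python3 - <<'E'
from line import *
g=np.load('scene11.npz')['im'].astype(int).mean(2).astype(int)
for v in range(168,187): print(v,g[v,338:364])
W=cloud('scene',np.load('scene11.npz')['d']);w=W[170:200,325:342].reshape(-1,3);print(np.nanmedian(w[:,2]))
for z in(.11,.112,.108):print(pj([[*(c+n+np.array([.284,.959])*o/1000),z] for o in(-12,0,12)]))
E
```

```text
t 15.975 tcp [536.86 107.02 146.23] rot [ 1.7998e+02 -2.0000e-02  7.3500e+01] w 9.58 F [ 0.61 -0.19 -0.29] T [-0.015  0.014  0.033]
shift [  2.    0.1 -58.8] rv [ 0.0003 -0.0003  0.    ]
168 [153 167 183 191 176 140 106  52  24  51  72  73  61  56  62  60  66  97
 125 132 132 131 131 131 130 131]
169 [195 197 201 202 190 158 115  56  16  32  54  61  52  45  42  38  56  94
 124 131 131 131 132 131 131 132]
170 [202 203 202 203 199 177 132  74  29  15  28  33  33  32  37  42  61  91
 117 130 131 130 131 132 131 131]
171 [193 198 201 202 199 180 143 107  59  33  38  47  55  59  65  72  80  95
 113 129 132 131 131 131 131 131]
172 [182 187 193 196 192 168 140 127  90  65  69  78  87  85  86  88  91  98
 115 129 131 131 131 131 131 131]
173 [178 179 182 185 185 157 125 118 103  89  87  90  92  92  90  91  92  98
 116 128 132 131 131 131 131 131]
174 [179 178 178 179 175 151 110 100  96  92  92  92  91  92  91  92  92  98
 115 129 132 131 130 131 131 131]
175 [179 179 179 179 170 144 105  93  93  91  91  91  91  90  91  92  92  98
 116 128 132 131 132 132 131 131]
176 [178 179 178 178 170 
[... 725 characters left out ...]
1 131 131 132 131 132 131]
183 [179 179 178 179 179 178 173 171 171 175 179 177 171 160 142 137 137 138
 134 131 131 131 130 131 131 131]
184 [178 178 178 178 178 179 178 179 179 180 179 179 179 177 172 172 173 171
 154 134 131 131 131 130 131 131]
185 [179 178 179 178 179 179 179 179 179 179 178 178 179 179 179 180 185 189
 176 145 133 131 131 131 131 131]
186 [178 178 179 178 178 178 179 178 178 179 178 179 178 179 179 178 181 188
 186 166 151 138 133 131 130 131]
0.11005897162264941
[[345.6018  181.7381 ]
 [350.07523 180.62985]
 [354.51385 179.53024]]
[[345.62018 181.02615]
 [350.09854 179.91945]
 [354.54205 178.82135]]
[[345.58347 182.44844]
 [350.05194 181.33867]
 [354.4857  180.23753]]
```

View pics/p11.png

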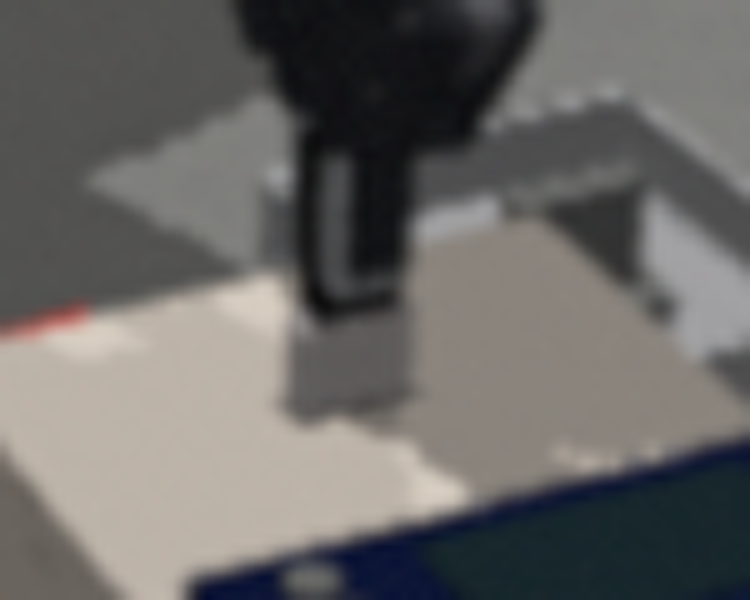

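Emit:
servo_tool(
  rows=[
    [[0, 0, 0.6], [0, 0, 0], 0],
    [[0, 0, 0.6], [0, 0, 0], 0],
    [[0, 0, 0.6], [0, 0, 0], 0],
    [[0, 0, 0.6], [0, 0, 0], 0],
  ],
)

```text
t: 16.52
tcp_pos: [0.5368, 0.107, 0.1456]
ee_rot: [3.141, -0.0, 1.283]
contact_force: [-0.2, -0.1, 0.4]
grip_width: 0.0097
```

Run:
```python
from h import *
plan(536.86,107.02,145.6,73.5)
for n in('scene','top'):
    im,d=ctrl.camera(n);cv2.imwrite(f'pics/{n}_end.png',im[:,:,::-1])
print(np.abs(ctrl.get_state()['dq']).max())
plan(536.86,107.02,145.6,73.5)
```

```text
t 16.525 tcp [536.81 107.02 145.56] rot [ 1.7999e+02 -1.0000e-02  7.3500e+01] w 9.66 F [-0.17 -0.15  0.39] T [ 0.021 -0.037 -0.019]
shift [ 0.   0.1 -0. ] rv [ 0.0001 -0.0002  0.    ]
0.001776154826439605
t 16.625 tcp [536.84 107.   145.6 ] rot [ 1.7999e+02 -1.0000e-02  7.3500e+01] w 9.6 F [-0.01 -0.99 -1.06] T [ 0.028  0.019 -0.004]
shift [0. 0. 0.] rv [ 0.0002 -0.0002  0.    ]
```

View pics/scene_end.png

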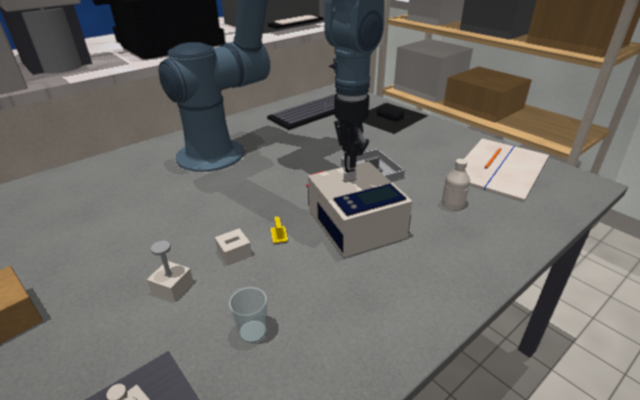

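The plate is held in the slot at (350,172). The stand is empty at (233,245), and the rod, beaker and bottle haven't moved. The arm is still and the forces are about zero, so I'm handing in.

```bash
python3 -c "
from workcell import ctrl
print(ctrl.job_done())"
```

```text
the job is handed in; nothing more can be done
None
```

The job is done and handed in at about 16.6 s, with no verdict reported. The grey cap stands in the steel tray, and the check plate is held upright in the slot with its dark line about level with the top.

**Last checks:**
- **Depth:** from the TCP height, the line is within about 0.5 mm of the mouth. This uses a line-to-TCP distance measured in four earlier pictures (35.6–36.0 mm). At the end the line sits at the slot's edge, so I could not measure it separately in the picture.
- **Stillness and tilt:** the tool was still and pointed within about 0.02° of straight down, with the grip holding at 9.6 mm. I saw no plate tilt beyond about 0.5° before it went in.
- **Force:** outside forces were about 1.5 N or less, which is sensor noise. On the way in there was one light side touch of about 1.6 N, which I cleared with a 0.6 mm shift.
- **Bystanders:** the rod, beaker, bottle and yellow look-alike are where they were. The red one, which I left alone, is mostly hidden in the final view.

**Disagreements:** the plate sat about 2.7 mm off-centre along its width in the grip, which I corrected by camera. The arm hid the slot from the top camera, so the final alignment rests on the scene camera and the force readings.

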